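# Light the gas forge from its push-button station

### The arm

A 6-joint arm with a two-finger parallel gripper is mounted at the origin on the work surface. World frame = base frame: x ahead of the robot, y to its left, z up, the work surface at z = 0. Lengths are in m, angles in rad, forces in N, time in s.
With the tool pointing down it reaches from about 0.25 to 0.775 m from the base axis. Payload 4 kg.
Tool frame: the origin (TCP) lies between the finger pads; the fingertips stand 8 mm ahead of it and the grasp point (between the pads) lies 11 mm behind it; z points along the fingers, y is the line along which they close (so a half turn about z gives the same grasp; the last joint's range is limited). The gripper opens to 94 mm and grips with 3 to 60 N. Pads are 16 mm wide; open, the fingers measure 119 mm over their backs; the gripper's body (75 mm by 177 mm) begins 78 mm behind the grasp point.
Start: joints at [-1.28, 0.087, 1.371, -0, 1.684, -0.103], TCP at [0.211, -0.508, 0.214] pointing down, gripper open.
Joint ranges: [-3.1, 3.1], [-0.76, 2.03], [0.27, 2.55], [-1.08, 4.22], [0.17, 2.65], [-2.57, 2.57]. Speed limits (rad/s): [2.79, 2.79, 3.14, 3.14, 3.14, 3.14].

### API

Orientations are given as a unit quaternion [w, x, y, z].
In Python, from bench import manip, camera, camera_info gives the robot as it stands.
- The arm moves only by the tool carry_out, never from a script. Its argument "increments" is a list of rows, each a list of 3 entries, a list of its own where there are three numbers: the shift along the world's x, y, z in cm, then the turn, a rotation vector about the world's x, y, z in rad, then the closure, from 0 (fully open) to 1 (shut). In form: [[[tx, ty, tz], [wx, wy, wz], fingers], ...]. A call has 1 to 20 rows; each row shifts and turns the commanded pose from where the row before left it; what a row does not reach is not made up. A row lasts 1/12 s, in which the tool goes at most 41.7 mm and 7.16 degrees, less where a joint would pass 70% of its speed; a pose out of reach is approached as far as the arm can. A call is refused whole if a number of a shift passes 4.17 or a number of a turn 0.125, either way. A call with a gripper value outside its range is refused whole. The fingers move at their own pace and stop on an object; "squeeze" is the grip in N (left out, the last holds). Time passes only in rows, so rows that do not move let the fingers close. It gives the time, the measured TCP pose, the force, the opening and the grip force at its end, in the units of the state.
- manip.get_obs(): the state, without advancing time (a new reading comes with each control period).
- camera(name): name is "side" or "top" or "wrist"; returns (picture, depth): 384x512x3 uint8, red, green, blue; 384x512 float32, m along the optical axis (not along the pixel's ray), 0 where there is no reading.
- camera_info(name): a dict with "vertical_fov" (degrees; the focal length in pixels is half the picture's height over the tangent of half this angle, whatever the lens; pixels are square), "cx", "cy" (the principal point, pixels), "extrinsics" (4x4, takes a point from world to camera coordinates). Camera axes: x right, y up, looking along -z (the intrinsics and any distortion apply to the point x, -y, -z); pixel columns grow to the right and rows downward; lengths in m; the calibration is good to about 2 mm. A picture is of the moment at which its call begins: read the wrist's pose just before it. camera_info takes no time and is no camera call; for the wrist camera it gives the pose at the moment of the call.
- manip.job_done(): hands the job in; it is judged then, once.
The state is a dict: "time_s": time; "joints": joint angles; "joint_vel": joint speeds; "tau": joint torques, N m; "eef_pos": TCP position; "orientation": TCP orientation; "wrist_force": force on the tool from outside, world axes, zero at the start; "torque": the same for the moment, N m; "gripper_width": finger opening in m; "gripper_force": force on a finger pad.
Only numpy, scipy, OpenCV 4.12 (cv2) and the standard library are available. Lean on these libraries where they do the work, as an engineer would, in place of code of your own. Each camera call takes 0.05 s, during which the arm holds its last target. There are 200 camera calls.

### The job

Light the forge from the push-button station: push the green blower button in and let it purge the chamber for at least five seconds, then push in the blue gas button, then hold the yellow igniter button down for at least two seconds and let it spring back. Use light fingertip pressure only, keep off the red stop, and leave the tools and the flux tin around the station where they are. Finish with the blower and gas buttons in.

Things in the scene. Friction and masses are not known exactly. Their poses are not given: they have to be found in the camera images.
- station: grey push-button station bolted to the bench, 330 mm long (its y) x 110 mm wide (its x) x 80 mm tall, with four controls in a row along its middle line at y = -105, -35, 35 and 105 mm, all pressed straight down. Origin under its centre, z up
- blower_unit: blower control on the station: green mushroom head 40 mm across and 11 mm thick on a 22 mm stem above a 38 mm steel collar. Origin: centre of its foot, on the station's lid, 80 mm above the bench; z up. Its neighbours' centres are 70 mm away along the station. The controls' order along the station varies.
- blower_top (a point): centre of the green head's flat top, 32 mm above the station's lid when out; it moves with the head
- blower_button (a joint): how far the green head is pushed in, 0 = out to 0.010 m = fully in. Maintained push-pull type: no spring, about 4 N of friction, stays where it is left; it starts out to within 1 mm
- gas_unit: gas valve control on the station: blue mushroom head, same shape as the green. Origin: centre of its foot, on the station's lid, 80 mm above the bench; z up. Its neighbours' centres are 70 mm away along the station. The controls' order along the station varies.
- gas_top (a point): centre of the blue head's flat top, 32 mm above the lid when out; it moves with the head
- gas_button (a joint): how far the blue head is pushed in, 0 = out to 0.010 m = fully in. Maintained, as the green: stays where it is left
- igniter_unit: spark igniter control on the station: plain yellow button 30 mm across above a 38 mm steel collar. Origin: centre of its foot, on the station's lid, 80 mm above the bench; z up. Its neighbours' centres are 70 mm away along the station. The controls' order along the station varies.
- igniter_top (a point): centre of the yellow button's flat top, 32 mm above the lid when out; it moves with the button
- igniter_button (a joint): how far the yellow button is pressed, 0 = out to 0.008 m = fully down. Spring return: 1.5 N to start it, 5 N fully down
- stop_unit: emergency stop on the station: red mushroom head 48 mm across, top 32 mm above the lid, always at the end y = -105 mm. Origin: centre of its foot, on the lid
- stop_button (a joint): how far the red stop is pressed, 0 = out to 0.008 m; spring return
- flux_tin: flux tin, 66 mm across, 85 mm tall, standing beside the station; origin under its centre
- drift: square steel drift, 22 x 22 x 100 mm, standing upright beside the station; origin under its centre
- hammer: brass-headed hammer lying on its side, about 280 mm long; origin under the handle's middle, x towards the head
- tongs: black steel tongs lying flat, 400 mm long; origin on the bench under the reins, x towards the jaws
- wire_brush: wire scratch brush with a wooden back, 240 mm long, lying on its side; origin under its middle

How it is judged:
By the outcome, as a careful person would: the job done as asked, in the order asked, and still so for the second after the job is handed in, with the robot touching nothing.
It also fails if it takes over 58 s, if anything falls off the work surface, if the arm or the gripper's body presses on something with over 40 N, if the wrist force passes 120 N, or if a joint passes its speed limit or range.

## Working session

There is one attempt and no reset: what is moved stays moved. The work goes in short steps, Python scripts to look and compute and a tool call to move; the robot and the scene stay as the last step left them, time stands still between calls to the robot, and variables do not carry over. Pictures are saved under pics/ and viewed, at most 10 in all, crops included, and the job is handed in when it is done.

Besides the shell and the picture viewer there is one more tool, called after ">>>" as name([rows], argument=value, ...), one row to a line, values as JSON. carry_out: Moves the arm, as the interface text tells. Its arguments: {"type":"object","properties":{"increments":{"type":"array","items":{"type":"array"}},"squeeze":{"type":"number"}},"required":["increments"]}

```bash
mkdir -p pics; cat > h.py <<'E'
import numpy as np, cv2
from bench import manip, camera, camera_info
def shot(n,f):
    i=camera_info(n); p,d=camera(n); cv2.imwrite('pics/'+f,p[:,:,::-1]); np.savez('/tmp/'+n,p=p,d=d); return p,d,i
def pts(d,i,u,v):
    f=192/np.tan(np.radians(i['vertical_fov'])/2); z=d
    c=np.stack([(u-i['cx'])/f*z,-(v-i['cy'])/f*z,-z],-1)
    E=np.array(i['extrinsics']); return (c-E[:3,3])@E[:3,:3]
E
python3 - <<'E'
from h import *
p,d,i=shot('top','top0.png'); print({k:(np.round(v,3).tolist() if k!='x' else v) for k,v in i.items() if not isinstance(v,str)})
hsv=cv2.cvtColor(p,cv2.COLOR_RGB2HSV)
v,u=np.mgrid[:384,:512]; P=pts(d,i,u,v)
for n,(a,b) in dict(red=(0,6),yellow=(22,34),green=(45,80),blue=(95,125)).items():
    m=((hsv[...,0]>=a)&(hsv[...,0]<=b)&(hsv[...,1]>120)&(hsv[...,2]>60)).astype(np.uint8)
    k,l,s,c=cv2.connectedComponentsWithStats(m)
    for j in range(1,k):
        if s[j,4]>25:
            q=P[l==j]; print(n,s[j],c[j].round(1),np.median(q,0).round(4))
print(manip.get_obs())
E
```

```text
{'vertical_fov': 43.312, 'cx': 252.932, 'cy': 189.951, 'extrinsics': [[0.039, -0.999, -0.004, -0.055], [0.978, 0.037, 0.207, -0.582], [-0.206, -0.012, 0.978, -1.406], [0.0, 0.0, 0.0, 1.0]]}
red [394  36  47  45 290] [417.9  57.9] [ 1.3403 -0.7453 -0.5172]
red [449  64  25  30 188] [460.8  78.4] [ 1.2084 -0.8937 -0.4295]
red [470  66  15  18 100] [476.5  74. ] [ 1.34   -1.0684 -0.6623]
red [ 119   82   68   45 1870] [151.8 104.3] [0.8634 0.3127 0.0061]
red [287 209  16  16 200] [294.3 216.6] [ 0.4991 -0.1557  0.1116]
red [  0 328  10  32 213] [  3.6 343. ] [0.1075 0.6756 0.0216]
yellow [ 81 175  24  13 187] [ 91.4 181.3] [0.5969 0.4706 0.0353]
yellow [219 199  10  10  77] [223.4 203.8] [0.5281 0.0515 0.1112]
green [241 203  12  12  95] [247.  207.8] [ 0.5195 -0.0189  0.1104]
blue [ 441  102   64   57 1631] [470.9 131.2] [ 0.7703 -0.6765  0.1351]
blue [265 207  12  12 120] [270.4 212.3] [ 0.5093 -0.0861  0.1109]
{'time_s': 0.05, 'joints': array([-1.28007685e+00,  8.79380890e-02,  1.37218632e+00, -2.27124043e-05,
        1.68357209e+00, -1.03111116e-01]), 'joint_vel': array([ 0.0009821 , -0.00143038, -0.00131693, -0.00023607, -0.00068191,
       -0.00198417]), 'tau': array([ 1.93776745e-03, -3.41542768e+01, -3.03593194e+01,  7.19568925e-02,
        3.04543320e-02, -1.04677099e-04]), 'eef_pos': array([ 0.21088914, -0.50741948,  0.21234784]), 'orientation': array([-1.04624409e-03,  9.80674455e-01,  1.95643825e-01, -1.09766178e-04]), 'wrist_force': array([ 0.79997363, -0.16674233, -0.5885933 ]), 'torque': array([ 0.02805656, -0.00921482, -0.02893537]), 'gripper_force': 0.0, 'gripper_width': 0.09382543052340979}
```

View pics/top0.png

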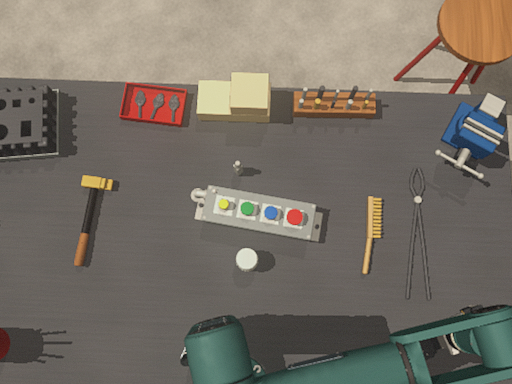

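The top view shows the station at about (258,212). From left to right the controls are yellow (223,204), green (247,208), blue (270,212) and red (294,217). The drift stands at (238,168) and the tin at (247,260). The measured tops are at z≈0.111 and 70 mm apart, as specified. Next I'll close the fingers and move above green.

>>> carry_out([
  [[1.5,2.4,0],[0,0,0],1],
  [[1.5,2.4,0],[0,0,0],1],
  [[1.5,2.4,0],[0,0,0],1],
  [[1.5,2.4,0],[0,0,0],1],
  [[1.5,2.4,0],[0,0,0],1],
  [[1.5,2.4,0],[0,0,0],1],
  [[1.5,2.4,0],[0,0,0],1],
  [[1.5,2.4,0],[0,0,0],1],
  [[1.5,2.4,0],[0,0,0],1],
  [[1.5,2.4,0],[0,0,0],1],
  [[1.5,2.4,0],[0,0,0],1],
  [[1.5,2.4,0],[0,0,0],1],
  [[1.5,2.4,0],[0,0,0],1],
  [[1.5,2.4,0],[0,0,0],1],
  [[1.5,2.4,0],[0,0,0],1],
  [[1.5,2.4,0],[0,0,0],1],
  [[1.5,2.4,0],[0,0,0],1],
  [[1.5,2.4,0],[0,0,0],1],
  [[1.5,2.4,0],[0,0,0],1],
  [[1.5,2.4,0],[0,0,0],1],
], squeeze=10)

```text
time_s: 1.72
eef_pos: [0.5112, -0.0265, 0.2127]
orientation: [-0.0, 0.981, 0.196, -0.001]
wrist_force: [-0.2, 0.2, 0.3]
gripper_width: 0.0006
gripper_force: 0.0
```

```bash
cat > meas.py <<'E'
from h import *
def meas(n,f,only=None):
    p,d,i=shot(n,f); hsv=cv2.cvtColor(p,cv2.COLOR_RGB2HSV); v,u=np.mgrid[:384,:512]; P=pts(d,i,u,v)
    for c,(a,b) in dict(red=(0,6),yellow=(22,34),green=(45,80),blue=(95,125)).items():
        m=(hsv[...,0]>=a)&(hsv[...,0]<=b)&(hsv[...,1]>110)&(hsv[...,2]>50)&(abs(P[...,2]-.106)<.012)&(P[...,0]>.4)&(P[...,0]<.62)&(abs(P[...,1]+.05)<.17)
        if m.sum()<20: continue
        t=m&(P[...,2]>np.percentile(P[m][:,2],70)-.002); q=P[t]
        (x,y),r=cv2.minEnclosingCircle(q[:,:2].astype(np.float32))
        print(n,c,m.sum(),'enc',round(x,4),round(y,4),'r',round(r,4),'mean',q.mean(0).round(4))
E
python3 - <<'E'
from meas import *
o=manip.get_obs(); print(o['time_s'],o['eef_pos'],o['wrist_force'],o['gripper_width'])
meas('wrist','w1.png'); meas('side','s1.png')
E
```

```text
1.7167 [ 0.5111762 -0.0264959  0.2127203] [-0.18110659  0.17424423  0.31939806] 0.0005847558175521478
wrist red 1579 enc 0.5001 -0.1555 r 0.024 mean [ 0.5004 -0.1552  0.1112]
wrist yellow 721 enc 0.5298 0.0513 r 0.0144 mean [0.5301 0.0514 0.1112]
wrist green 1181 enc 0.52 -0.0177 r 0.0194 mean [ 0.5205 -0.0174  0.1104]
wrist blue 1121 enc 0.5097 -0.0867 r 0.0195 mean [ 0.5102 -0.0863  0.1104]
side red 84 enc 0.5014 -0.1528 r 0.0243 mean [ 0.5016 -0.1541  0.115 ]
side yellow 59 enc 0.5309 0.0551 r 0.0144 mean [0.5318 0.0551 0.1144]
side green 65 enc 0.5223 -0.0136 r 0.0164 mean [ 0.5231 -0.0136  0.1146]
side blue 69 enc 0.5123 -0.0868 r 0.0204 mean [ 0.5111 -0.0852  0.1141]
```

View pics/w1.png

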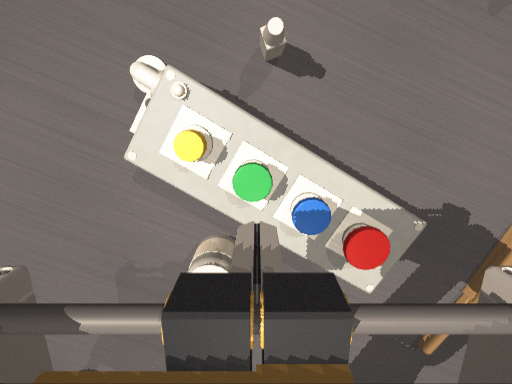

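View pics/s1.png

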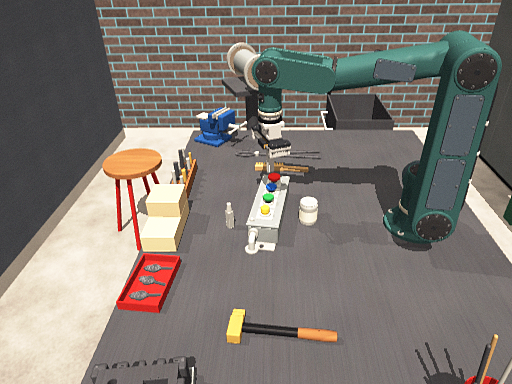

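The wrist view shows yellow (190,146), green (252,182), blue (311,216) and red (366,248), with the closed fingertips at (257,228) and nothing in the way. The side view agrees to within 4 mm. Now I'll centre over green and come down.

>>> carry_out([
  [[0.3,0.3,-1],[0,0,0],1],
  [[0.3,0.3,-2],[0,0,0],1],
  [[0.3,0.3,-2],[0,0,0],1],
  [[0,0,-2],[0,0,0],1],
  [[0,0,-1],[0,0,0],1],
  [[0,0,-0.5],[0,0,0],1],
  [[0,0,-0.3],[0,0,0],1],
  [[0,0,-0.2],[0,0,0],1],
  [[0,0,-0.1],[0,0,0],1],
  [[0,0,-0.1],[0,0,0],1],
  [[0,0,-0.1],[0,0,0],1],
  [[0,0,-0.1],[0,0,0],1],
  [[0,0,-0.1],[0,0,0],1],
  [[0,0,-0.1],[0,0,0],1],
  [[0,0,0],[0,0,0],1],
])

```text
time_s: 3.07
eef_pos: [0.5204, -0.019, 0.1182]
orientation: [0.0, 0.981, 0.196, 0.001]
wrist_force: [-1.0, 0.7, 2.8]
gripper_width: 0.0003
gripper_force: 1.6
```

>>> carry_out([
  [[0,0.1,-0.1],[0,0,0],1],
  [[0,0,-0.1],[0,0,0],1],
  [[0,0,-0.1],[0,0,0],1],
  [[0,0,-0.1],[0,0,0],1],
  [[0,0,-0.1],[0,0,0],1],
  [[0,0,-0.1],[0,0,0],1],
  [[0,0,-0.1],[0,0,0],1],
  [[0,0,0],[0,0,0],1],
])

```text
time_s: 3.73
eef_pos: [0.5202, -0.0179, 0.1103]
orientation: [-0.0, 0.981, 0.196, 0.0]
wrist_force: [1.3, -2.8, 2.3]
gripper_width: 0.0003
gripper_force: 1.4
```

>>> carry_out([
  [[0,0,-0.05],[0,0,0],1],
  [[0,0,-0.05],[0,0,0],1],
  [[0,0,0],[0,0,0],1],
])

```text
time_s: 3.98
eef_pos: [0.5202, -0.0178, 0.1102]
orientation: [0.0, 0.981, 0.196, 0.0]
wrist_force: [0.0, -2.1, 6.1]
gripper_width: 0.0004
gripper_force: 3.0
```

Green is at its end stop: z=0.110 and the force is rising. I'll lift and move above blue while the chamber purges.

>>> carry_out([
  [[0,0,0.1],[0,0,0],1],
  [[0,0,0.3],[0,0,0],1],
  [[0,0,1],[0,0,0],1],
  [[0,0,1.5],[0,0,0],1],
  [[0,0,1],[0,0,0],1],
  [[-0.1,-0.9,0],[0,0,0],1],
  [[-0.2,-1.5,0],[0,0,0],1],
  [[-0.3,-1.5,0],[0,0,0],1],
  [[-0.2,-1.5,0],[0,0,0],1],
  [[-0.2,-1,0],[0,0,0],1],
  [[0,-0.5,0],[0,0,0],1],
  [[0,0,0],[0,0,0],1],
  [[0,0,0],[0,0,0],1],
  [[0,0,0],[0,0,0],1],
  [[0,0,0],[0,0,0],1],
  [[0,0,0],[0,0,0],1],
  [[0,0,0],[0,0,0],1],
  [[0,0,0],[0,0,0],1],
  [[0,0,0],[0,0,0],1],
  [[0,0,0],[0,0,0],1],
])

```text
time_s: 5.65
eef_pos: [0.5101, -0.0868, 0.1485]
orientation: [0.0, 0.981, 0.196, 0.0]
wrist_force: [0.7, 1.0, -0.1]
gripper_width: 0.0003
gripper_force: 0.0
```

```bash
python3 - <<'E'
from meas import *
o=manip.get_obs(); print(o['time_s'],o['eef_pos'],o['wrist_force'],o['gripper_width'])
meas('wrist','w2.png'); meas('top','t2.png')
E
```

```text
5.65 [ 0.51007104 -0.08679374  0.14853532] [ 0.74044613  0.95398359 -0.1174475 ] 0.00034932568777270445
wrist red 2288 enc 0.4998 -0.1559 r 0.0238 mean [ 0.5031 -0.1552  0.1112]
wrist yellow 1325 enc 0.5293 0.0514 r 0.0146 mean [0.53   0.051  0.1111]
wrist green 1964 enc 0.5199 -0.0181 r 0.0195 mean [ 0.5204 -0.018   0.1011]
wrist blue 1326 enc 0.5106 -0.0867 r 0.0195 mean [ 0.5151 -0.0847  0.1104]
top red 103 enc 0.499 -0.1595 r 0.0226 mean [ 0.4963 -0.1636  0.1134]
top yellow 72 enc 0.5278 0.0506 r 0.0135 mean [0.5286 0.052  0.1136]
```

View pics/w2.png

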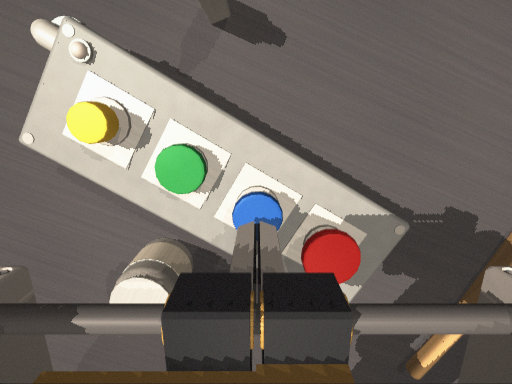

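In the wrist view green (181,169) is pushed in: its top went from 0.1104 to 0.1011. Blue (257,212) is under the fingertips and red (331,256) is clear. I'll wait out the purge.

>>> carry_out([
  [[0,0,0],[0,0,0],1],
  [[0,0,0],[0,0,0],1],
  [[0,0,0],[0,0,0],1],
  [[0,0,0],[0,0,0],1],
  [[0,0,0],[0,0,0],1],
  [[0,0,0],[0,0,0],1],
  [[0,0,0],[0,0,0],1],
  [[0,0,0],[0,0,0],1],
  [[0,0,0],[0,0,0],1],
  [[0,0,0],[0,0,0],1],
  [[0,0,0],[0,0,0],1],
  [[0,0,0],[0,0,0],1],
  [[0,0,0],[0,0,0],1],
  [[0,0,0],[0,0,0],1],
  [[0,0,0],[0,0,0],1],
  [[0,0,0],[0,0,0],1],
  [[0,0,0],[0,0,0],1],
  [[0,0,0],[0,0,0],1],
  [[0,0,0],[0,0,0],1],
  [[0,0,0],[0,0,0],1],
])

```text
time_s: 7.42
eef_pos: [0.51, -0.0869, 0.1485]
orientation: [0.0, 0.981, 0.196, 0.0]
wrist_force: [0.0, -0.6, -0.6]
gripper_width: 0.0005
gripper_force: 0.0
```

>>> carry_out([
  [[0,0,0],[0,0,0],1],
  [[0,0,0],[0,0,0],1],
  [[0,0,0],[0,0,0],1],
  [[0,0,0],[0,0,0],1],
  [[0,0,0],[0,0,0],1],
  [[0,0,0],[0,0,0],1],
  [[0,0,0],[0,0,0],1],
  [[0,0,0],[0,0,0],1],
  [[0,0,0],[0,0,0],1],
  [[0,0,0],[0,0,0],1],
  [[0,0,0],[0,0,0],1],
  [[0,0,0],[0,0,0],1],
  [[0,0,0],[0,0,0],1],
  [[0,0,0],[0,0,0],1],
  [[0,0,0],[0,0,0],1],
  [[0,0,0],[0,0,0],1],
  [[0,0,0],[0,0,0],1],
  [[0,0,0],[0,0,0],1],
  [[0,0,0],[0,0,0],1],
  [[0,0,0],[0,0,0],1],
])

```text
time_s: 9.08
eef_pos: [0.51, -0.0869, 0.1485]
orientation: [0.0, 0.981, 0.196, 0.0]
wrist_force: [0.5, -0.0, -0.7]
gripper_width: 0.0007
gripper_force: 0.0
```

>>> carry_out([
  [[0,0,0],[0,0,0],1],
  [[0,0,0],[0,0,0],1],
  [[0,0,0],[0,0,0],1],
  [[0,0,0],[0,0,0],1],
  [[0,0,0],[0,0,0],1],
  [[0,0,0],[0,0,0],1],
  [[0,0,-1],[0,0,0],1],
  [[0,0,-0.9],[0,0,0],1],
  [[0,0,-0.4],[0,0,0],1],
  [[0,0,-0.2],[0,0,0],1],
  [[0,0,-0.1],[0,0,0],1],
  [[0,0,0],[0,0,0],1],
])

```text
time_s: 10.08
eef_pos: [0.5099, -0.0869, 0.122]
orientation: [-0.0, 0.981, 0.196, -0.0]
wrist_force: [-0.4, 0.6, -0.4]
gripper_width: 0.0004
gripper_force: 0.0
```

>>> carry_out([
  [[0,0,-0.1],[0,0,0],1],
  [[0,0,-0.1],[0,0,0],1],
  [[0,0,-0.1],[0,0,0],1],
  [[0,0,-0.1],[0,0,0],1],
  [[0,0,-0.1],[0,0,0],1],
  [[0,0,-0.1],[0,0,0],1],
  [[0,0,-0.1],[0,0,0],1],
  [[0,0,-0.1],[0,0,0],1],
  [[0,0,-0.1],[0,0,0],1],
  [[0,0,-0.1],[0,0,0],1],
  [[0,0,-0.1],[0,0,0],1],
  [[0,0,-0.05],[0,0,0],1],
  [[0,0,-0.05],[0,0,0],1],
  [[0,0,0],[0,0,0],1],
])

```text
time_s: 11.25
eef_pos: [0.5102, -0.087, 0.1104]
orientation: [0.0, 0.981, 0.196, 0.0]
wrist_force: [1.2, -0.3, 3.5]
gripper_width: 0.0003
gripper_force: 1.4
```

>>> carry_out([
  [[0,0,-0.05],[0,0,0],1],
  [[0,0,-0.05],[0,0,0],1],
  [[0,0,0],[0,0,0],1],
])

```text
time_s: 11.5
eef_pos: [0.5103, -0.087, 0.1102]
orientation: [0.0, 0.981, 0.196, 0.0]
wrist_force: [-0.4, 0.3, 5.3]
gripper_width: 0.0004
gripper_force: 2.9
```

Blue is in. Now over to yellow.

>>> carry_out([
  [[0,0,0.1],[0,0,0],1],
  [[0,0,0.3],[0,0,0],1],
  [[0,0,1],[0,0,0],1],
  [[0,0,1.5],[0,0,0],1],
  [[0,0,1],[0,0,0],1],
  [[0.1,0.8,0],[0,0,0],1],
  [[0.3,2,0],[0,0,0],1],
  [[0.3,2,0],[0,0,0],1],
  [[0.3,2,0],[0,0,0],1],
  [[0.3,2,0],[0,0,0],1],
  [[0.3,2,0],[0,0,0],1],
  [[0.2,1.5,0],[0,0,0],1],
  [[0.1,1,0],[0,0,0],1],
  [[0.05,0.5,0],[0,0,0],1],
  [[0,0,0],[0,0,0],1],
  [[0,0,0],[0,0,0],1],
])

```text
time_s: 12.83
eef_pos: [0.5294, 0.0509, 0.1483]
orientation: [0.0, 0.981, 0.196, -0.0]
wrist_force: [-0.0, 0.6, 0.2]
gripper_width: 0.0006
gripper_force: 0.0
```

```bash
python3 - <<'E'
from meas import *
o=manip.get_obs(); print(o['time_s'],o['eef_pos'],o['wrist_force'])
meas('wrist','w3.png')
E
```

```text
12.8333 [0.52937959 0.05086648 0.14831021] [-0.02791577  0.56245332  0.20227864]
wrist red 567 enc 0.4861 -0.152 r 0.0172 mean [ 0.4874 -0.1531  0.1113]
wrist yellow 766 enc 0.5301 0.0521 r 0.0143 mean [0.5332 0.0533 0.1111]
wrist green 1596 enc 0.5196 -0.0168 r 0.0198 mean [ 0.5206 -0.0167  0.1012]
wrist blue 1410 enc 0.51 -0.0865 r 0.0202 mean [ 0.5119 -0.085   0.1012]
```

View pics/w3.png

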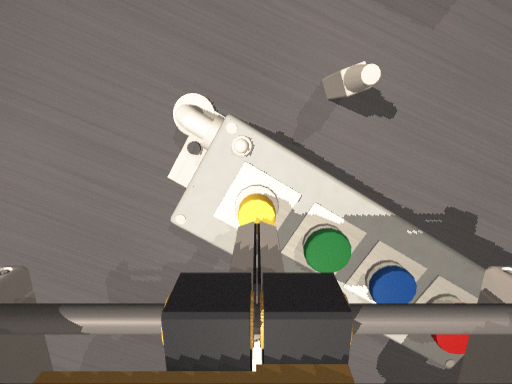

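In the wrist view yellow (257,211) is under the fingertips. Green (327,250) and blue (392,286) are both in, with tops at 0.101. Next I'll press yellow.

>>> carry_out([
  [[0,0,-1],[0,0,0],1],
  [[0,0,-0.9],[0,0,0],1],
  [[0,0,-0.4],[0,0,0],1],
  [[0,0,-0.2],[0,0,0],1],
  [[0,0,-0.1],[0,0,0],1],
  [[0,0,-0.1],[0,0,0],1],
  [[0,0,-0.1],[0,0,0],1],
  [[0,0,-0.1],[0,0,0],1],
  [[0,0,-0.1],[0,0,0],1],
  [[0,0,-0.1],[0,0,0],1],
  [[0,0,-0.1],[0,0,0],1],
  [[0,0,-0.1],[0,0,0],1],
  [[0,0,-0.1],[0,0,0],1],
  [[0,0,-0.1],[0,0,0],1],
  [[0,0,-0.1],[0,0,0],1],
  [[0,0,-0.1],[0,0,0],1],
  [[0,0,0],[0,0,0],1],
])

```text
time_s: 14.3
eef_pos: [0.5298, 0.0511, 0.1122]
orientation: [0.0, 0.981, 0.196, 0.0]
wrist_force: [-0.2, 0.5, 5.3]
gripper_width: 0.0003
gripper_force: 3.0
```

Yellow is essentially fully down. I'll add 0.5 mm and hold for about 3 s.

>>> carry_out([
  [[0,0,-0.05],[0,0,0],1],
  [[0,0,0],[0,0,0],1],
  [[0,0,0],[0,0,0],1],
  [[0,0,0],[0,0,0],1],
  [[0,0,0],[0,0,0],1],
  [[0,0,0],[0,0,0],1],
  [[0,0,0],[0,0,0],1],
  [[0,0,0],[0,0,0],1],
  [[0,0,0],[0,0,0],1],
  [[0,0,0],[0,0,0],1],
  [[0,0,0],[0,0,0],1],
  [[0,0,0],[0,0,0],1],
  [[0,0,0],[0,0,0],1],
  [[0,0,0],[0,0,0],1],
  [[0,0,0],[0,0,0],1],
  [[0,0,0],[0,0,0],1],
  [[0,0,0],[0,0,0],1],
  [[0,0,0],[0,0,0],1],
  [[0,0,0],[0,0,0],1],
  [[0,0,0],[0,0,0],1],
])

```text
time_s: 15.97
eef_pos: [0.5299, 0.051, 0.1122]
orientation: [0.0, 0.981, 0.196, 0.001]
wrist_force: [-2.3, -0.3, 7.1]
gripper_width: 0.0004
gripper_force: 3.7
```

>>> carry_out([
  [[0,0,0],[0,0,0],1],
  [[0,0,0],[0,0,0],1],
  [[0,0,0],[0,0,0],1],
  [[0,0,0],[0,0,0],1],
  [[0,0,0],[0,0,0],1],
  [[0,0,0],[0,0,0],1],
  [[0,0,0],[0,0,0],1],
  [[0,0,0],[0,0,0],1],
  [[0,0,0],[0,0,0],1],
  [[0,0,0],[0,0,0],1],
  [[0,0,0],[0,0,0],1],
  [[0,0,0],[0,0,0],1],
  [[0,0,0],[0,0,0],1],
  [[0,0,0],[0,0,0],1],
  [[0,0,0],[0,0,0],1],
  [[0,0,0],[0,0,0],1],
])

```text
time_s: 17.3
eef_pos: [0.5299, 0.0511, 0.1122]
orientation: [0.0, 0.981, 0.196, 0.001]
wrist_force: [-1.7, -0.4, 7.4]
gripper_width: 0.0003
gripper_force: 3.7
```

>>> carry_out([
  [[0,0,0.2],[0,0,0],1],
  [[0,0,0.4],[0,0,0],1],
  [[0,0,0.6],[0,0,0],1],
  [[0,0,1],[0,0,0],1],
  [[0,0,1.5],[0,0,0],1],
  [[0,0,2],[0,0,0],1],
  [[0,0,2],[0,0,0],1],
  [[0,0,1],[0,0,0],1],
  [[0,0,0.5],[0,0,0],1],
  [[0,0,0],[0,0,0],1],
  [[0,0,0],[0,0,0],1],
  [[0,0,0],[0,0,0],1],
])

```text
time_s: 18.3
eef_pos: [0.5288, 0.0511, 0.2014]
orientation: [-0.0, 0.981, 0.196, -0.001]
wrist_force: [0.1, -0.7, 0.3]
gripper_width: 0.0006
gripper_force: 0.0
```

```bash
python3 - <<'E'
from meas import *
o=manip.get_obs(); print(o['time_s'],o['eef_pos'],o['wrist_force'])
meas('wrist','w4.png')
E
```

```text
18.3 [0.52876929 0.05110473 0.20140231] [ 0.10080187 -0.67242042  0.25467442]
wrist red 1302 enc 0.5012 -0.1548 r 0.0239 mean [ 0.5045 -0.1529  0.1112]
wrist yellow 702 enc 0.5298 0.0519 r 0.0146 mean [0.5302 0.0521 0.1111]
wrist green 1077 enc 0.52 -0.0172 r 0.0195 mean [ 0.5205 -0.0169  0.1012]
wrist blue 1047 enc 0.5101 -0.0864 r 0.0199 mean [ 0.5103 -0.086   0.1012]
```

Green and blue are in, yellow has sprung back out, red is untouched and the arm is clear.

```bash
python3 -c "
from bench import manip
print(manip.job_done())"
```

```text
the job is handed in; nothing more can be done
None
```

The job is handed in at about 18 s: blower in, at least 6 s of purge, gas in, igniter held about 3 s and sprung back, with the measured wrist force never above about 8 N and the red stop and surrounding items not touched.

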